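# Find the heavier belt pulley and hold it over the order tray

## Task

Two alternator pulleys that look alike stand on the two round rubber pads: lift each in turn well clear of its pad to feel its weight, and stand the lighter one back upright on the pad it came from. Finish holding the heavier pulley still and upright over the middle of the wooden order tray, about a hand's width above its rim, without putting it down or letting go, and leave everything else where it is.

Things in the scene. Friction and masses are not known exactly. Their poses are not given: they have to be found in the camera images.
- pulley_a: one of two alike steel grooved belt pulleys, upright cylinder 50 mm across, 45 mm high, dark bore mark on its flat top, standing on a pad within 11 mm of its middle; origin at the centre of its underside, z its axis; 0.2 to 0.6 kg, the two differ by at least 0.1 kg; neither look nor place tells which is heavier. Grip across the 50 mm from above
- pulley_b: one of two alike steel grooved belt pulleys, upright cylinder 50 mm across, 45 mm high, dark bore mark on its flat top, standing on a pad within 11 mm of its middle; origin at the centre of its underside, z its axis; 0.2 to 0.6 kg, the two differ by at least 0.1 kg; neither look nor place tells which is heavier. Grip across the 50 mm from above
- pad_a: fixed round black rubber pad, 120 mm across, 8 mm thick, one pulley standing on it (pad letters do not go with pulley letters); origin at the centre of its underside on the bench, so its top is 8 mm above the origin
- pad_b: fixed round black rubber pad, 120 mm across, 8 mm thick, one pulley standing on it (pad letters do not go with pulley letters); origin at the centre of its underside on the bench, so its top is 8 mm above the origin
- order_tray: fixed open wooden order tray, 200 x 200 mm outside, 50 mm high, walls and floor 10 mm thick; origin at the centre of its underside on the bench, so the rim is 50 mm above the origin; x and y run along its sides; a small cardboard box lies inside, along its -x wall
- gear: loose dark steel gear wheel lying flat, 72 mm across, 22 mm high over its hub; origin at the centre of its underside; bystander, leave alone
- bearing: loose steel bearing ring lying flat, 42 mm across, 14 mm high; origin at the centre of its underside; bystander, leave alone
- plug_box: small cardboard box, 55 x 85 x 25 mm, lying on the floor of the order tray near one edge (earlier item of the order); origin at the centre of its underside; bystander, leave alone
- wrench: loose steel wrench lying flat, 170 mm long; origin underneath it; bystander, leave alone
- screwdriver: loose screwdriver lying flat; origin underneath it; bystander, leave alone
- oil_can: loose grey can standing upright, 66 mm across, 160 mm high; origin at the centre of its underside; bystander, leave alone
- bracket: loose aluminium angle bracket, 90 x 35 mm, 50 mm high; origin at the centre of its underside; bystander, leave alone
Not all that is in view belongs to the job. What is shaped like the pulley_a but yellow is not meant.

How it is judged:
On the way, in this order (a step that is already met when the one before it is completed fails the run):
1. the lighter pulley has been lifted well clear (over 25 mm) in the gripper while the heavier stands on its pad (the heavier may have been lifted and put back before) ((((height (world z) of pulley_a above 0.033 m and contact force between pulley_a and the fingers above 1 N) and (((horizontal distance between pulley_b and pad_a below 0.035 m and contact force between pulley_b and pad_a above 4.05 N) or (horizontal distance between pulley_b and pad_b below 0.035 m and contact force between pulley_b and pad_b above 4.05 N)) and distance of pulley_b from where it was at the start of the episode below 0.05 m and height (world z) of pulley_b below 0.014 m and angle between pulley_b's own z axis and vertical below 0.12 rad and contact force between pulley_b and the fingers below 0.1 N)) or ((height (world z) of pulley_b above 0.033 m and contact force between pulley_b and the fingers above 1 N) and (((horizontal distance between pulley_a and pad_a below 0.035 m and contact force between pulley_a and pad_a above 4.05 N) or (horizontal distance between pulley_a and pad_b below 0.035 m and contact force between pulley_a and pad_b above 4.05 N)) and distance of pulley_a from where it was at the start of the episode below 0.05 m and height (world z) of pulley_a below 0.014 m and angle between pulley_a's own z axis and vertical below 0.12 rad and contact force between pulley_a and the fingers below 0.1 N)))), for 0.2 s.
2. the heavier pulley is lifted well clear in the gripper while the lighter stands back upright on its own pad ((((height (world z) of pulley_a above 0.033 m and contact force between pulley_a and the fingers above 1 N) and (((horizontal distance between pulley_b and pad_a below 0.035 m and contact force between pulley_b and pad_a between 1 and 4.05 N) or (horizontal distance between pulley_b and pad_b below 0.035 m and contact force between pulley_b and pad_b between 1 and 4.05 N)) and distance of pulley_b from where it was at the start of the episode below 0.05 m and height (world z) of pulley_b below 0.014 m and angle between pulley_b's own z axis and vertical below 0.12 rad and contact force between pulley_b and the fingers below 0.1 N)) or ((height (world z) of pulley_b above 0.033 m and contact force between pulley_b and the fingers above 1 N) and (((horizontal distance between pulley_a and pad_a below 0.035 m and contact force between pulley_a and pad_a between 1 and 4.05 N) or (horizontal distance between pulley_a and pad_b below 0.035 m and contact force between pulley_a and pad_b between 1 and 4.05 N)) and distance of pulley_a from where it was at the start of the episode below 0.05 m and height (world z) of pulley_a below 0.014 m and angle between pulley_a's own z axis and vertical below 0.12 rad and contact force between pulley_a and the fingers below 0.1 N)))), for 0.2 s.
At the end, for the whole second after the job is handed in: The heavier pulley is held by the fingers alone, still, within about 11 degrees of upright, its axis within 50 mm of the tray's middle and its underside 30 to 200 mm above the rim; the lighter stands upright and still, released, wholly on the pad it came from ((((contact force between pulley_a and the fingers above 1.5 N and horizontal distance between pulley_a and order_tray below 0.05 m and height (world z) of pulley_a between 0.08 and 0.25 m and angle between pulley_a's own z axis and vertical below 0.2 rad and linear speed of pulley_a below 0.02 m/s and contact force between pulley_a and order_tray below 0.1 N and contact force between pulley_a and plug_box below 0.1 N) and (((horizontal distance between pulley_b and pad_a below 0.035 m and contact force between pulley_b and pad_a between 1 and 4.05 N) or (horizontal distance between pulley_b and pad_b below 0.035 m and contact force between pulley_b and pad_b between 1 and 4.05 N)) and distance of pulley_b from where it was at the start of the episode below 0.05 m and height (world z) of pulley_b below 0.014 m and angle between pulley_b's own z axis and vertical below 0.12 rad and contact force between pulley_b and the fingers below 0.1 N) and linear speed of pulley_b below 0.02 m/s) or ((contact force between pulley_b and the fingers above 1.5 N and horizontal distance between pulley_b and order_tray below 0.05 m and height (world z) of pulley_b between 0.08 and 0.25 m and angle between pulley_b's own z axis and vertical below 0.2 rad and linear speed of pulley_b below 0.02 m/s and contact force between pulley_b and order_tray below 0.1 N and contact force between pulley_b and plug_box below 0.1 N) and (((horizontal distance between pulley_a and pad_a below 0.035 m and contact force between pulley_a and pad_a between 1 and 4.05 N) or (horizontal distance between pulley_a and pad_b below 0.035 m and contact force between pulley_a and pad_b between 1 and 4.05 N)) and distance of pulley_a from where it was at the start of the episode below 0.05 m and height (world z) of pulley_a below 0.014 m and angle between pulley_a's own z axis and vertical below 0.12 rad and contact force between pulley_a and the fingers below 0.1 N) and linear speed of pulley_a below 0.02 m/s))); the arm keeps its last pose, push and grip.
It fails at once if a bystander (gear, bearing, plug box, wrench, screwdriver, oil can, bracket) is pushed more than 30 mm or tipped over (distance of any of gear, bearing, plug_box, wrench, screwdriver, oil_can, bracket from where it was at the start of the episode above 0.03 m or angle between any of gear, bearing, plug_box, wrench, screwdriver, oil_can, bracket's own z axis and vertical above 0.4 rad).
It also fails if it takes over 72 s, if anything falls off the work surface, if the arm or the gripper's body presses on something with over 40 N, if the wrist force passes 120 N, or if a joint passes its speed limit or range.

## Robot

A 7-joint arm with a two-finger parallel gripper is mounted at the origin on the work surface. World frame = base frame: x ahead of the robot, y to its left, z up, the work surface at z = 0. Lengths are in m, angles in rad, forces in N, time in s.
With the tool pointing down it reaches from about 0.35 to 0.9 m from the base axis. Payload 8.1 kg.
Tool frame: the origin (TCP) lies at the very end of the fingers, on their centre line; the grasp point (between the pads) lies 19 mm behind it (r.tcp_to_grasp is the z of the grasp point in the tool frame, in m); z points along the fingers, y is the line along which they close (so a half turn about z gives the same grasp; the last joint's range is limited). The gripper opens to 92 mm and grips with 3 to 60 N. Pads are 19 mm wide; open, the fingers measure 130 mm over their backs; the gripper's body (75 mm by 190 mm) begins 47 mm behind the grasp point.
Start: joints at [-1.408, 0.434, 0.025, 1.573, -0.012, 1.134, -0.075], TCP at [0.164, 0.603, 0.227] pointing down, gripper open.
Joint ranges: [-2.62, 2.62], [-0.44, 2.09], [-1.27, 1.32], [0.08, 2.57], [-1.32, 4.46], [0.12, 2], [-2.74, 2.74]. Speed limits (rad/s): [2.22, 2.22, 3.01, 3.01, 3.14, 3.14, 3.14].

## Interface

Orientations are given as a 3x3 rotation matrix whose columns are the frame's x, y, z axes.
In Python, from cell import r, claw, solve_ik, imaging, order gives the robot as it stands. Calls block until the motion is done:
- r.reach(position, orientation): joint-space move of the TCP to a pose.
- r.move_straight(position, rotation=None, max_speed=0.15, f_stop=None): straight line of the TCP; rotation=None keeps the orientation; max_speed is the mean speed in m/s. With f_stop (N) it stops when the force on the tool has changed by that much, and returns True; else False.
- r.set_joints(angles): joint-space move.
- claw.grip(opening, f_grip=None): finger opening in m; f_grip is the grip in N (None keeps the last); returns when the fingers have stopped.
- r.hold(seconds).
- solve_ik(position, orientation): joint angles nearest the present ones, or None.
- imaging.camera(name): name is "scene" or "top"; returns the picture (420x560x3 uint8, red, green, blue); there is no depth.
- imaging.camera_model(name): a dict with "mtx" (3x3 intrinsics, pixels), "dist" ([k1, k2, p1, p2, k3] as OpenCV has them; the pictures are not rectified), "pose" (4x4, takes a point from camera to world coordinates). Camera axes: x right, y up, looking along -z (the intrinsics and any distortion apply to the point x, -y, -z); pixel columns grow to the right and rows downward; lengths in m; the calibration is good to about 2 mm. A picture is of the moment at which its call begins. camera_model takes no time and is no camera call.
A pose or a line that the arm cannot do raises r.MotionError and nothing moves.
- order.hand_in(): hands the job in; it is judged then, once.
Readings, each from a call of its own:
- r.get_t(): time.
- r.get_joint_positions(): joint angles.
- r.get_qvel(): joint speeds.
- r.get_joint_efforts(): joint torques, N m.
- r.get_eef_pos(): TCP position.
- r.get_eef_rot(): TCP orientation.
- r.get_ft_force(): force on the tool from outside, world axes, zero at the start.
- r.get_ft_torque(): the same for the moment, N m.
- r.get_gripper_width(): finger opening in m.
- r.get_gripper_force(): force on a finger pad.
Only numpy, scipy, OpenCV 4.12 (cv2) and the standard library are available. Lean on these libraries where they do the work, as an engineer would, in place of code of your own. Each camera call takes 0.05 s, during which the arm holds its last target. There are 200 camera calls.

## Working session

There is one attempt and no reset: what is moved stays moved. The work goes in short steps, each a Python script; the robot and the scene stay as the last script left them, time stands still between calls to the robot, and variables do not carry over. Pictures are saved under pics/ and viewed, at most 10 in all, crops included, and the job is handed in when it is done.

```bash
mkdir -p pics; python3 - <<'E'
from cell import r,imaging
import cv2
for n in("scene","top"):
    cv2.imwrite(f"pics/{n}0.png",imaging.camera(n)[:,:,::-1])
    m=imaging.camera_model(n);print(n,m)
print(r.get_t(),r.get_eef_rot(),r.tcp_to_grasp)
E
```

```text
scene {'mtx': array([[379.7642034 ,   0.        , 283.60119664],
       [  0.        , 379.7642034 , 209.88668966],
       [  0.        ,   0.        ,   1.        ]]), 'dist': array([-0.09421198,  0.        ,  0.        ,  0.        ,  0.        ]), 'pose': array([[-0.29963272, -0.52207383,  0.79853563,  1.27515492],
       [ 0.95396437, -0.17546116,  0.24323931,  0.29399093],
       [ 0.01312311,  0.834657  ,  0.55061373,  0.59696195],
       [ 0.        ,  0.        ,  0.        ,  1.        ]])}
top {'mtx': array([[501.79544291,   0.        , 278.63493263],
       [  0.        , 501.79544291, 213.04041131],
       [  0.        ,   0.        ,   1.        ]]), 'dist': array([-0.06757875,  0.        ,  0.        ,  0.        ,  0.        ]), 'pose': array([[-0.00824602,  0.99673794, -0.08028378,  0.42941055],
       [-0.99995719, -0.00788233,  0.00484594,  0.06374409],
       [ 0.00419731,  0.0803203 ,  0.99676027,  1.17567299],
       [ 0.        ,  0.        ,  0.        ,  1.        ]])}
0.1 [[-9.64874902e-01  2.62709655e-01 -2.44576976e-04]
 [ 2.62709737e-01  9.64873906e-01 -1.39292990e-03]
 [-1.29950192e-04 -1.40825586e-03 -9.99999000e-01]] -0.0188
```

View pics/scene0.png

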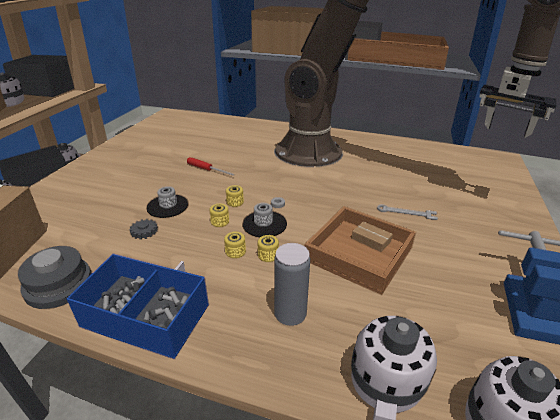

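View pics/top0.png

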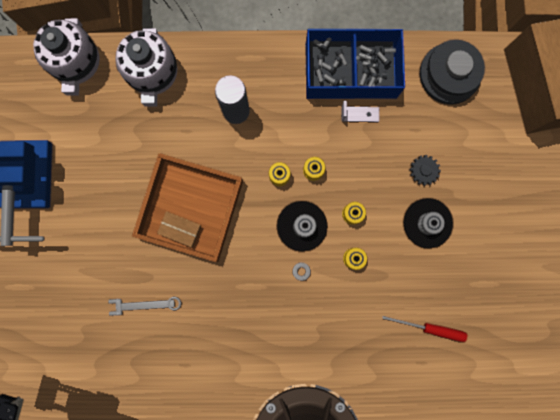

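The scene view shows grey pulleys on black pads at (263,215) and (167,197), with yellow look-alikes around them and the tray at (362,245). In the top view, the candidates are:
- **Grey on pads:** (305,226) and (433,222).
- **Yellow decoys, not meant:** (280,173), (314,168), (355,213) and (356,259).

I choose the two grey ones on pads and will check them in a close crop.

```bash
cat > h.py <<'E'
import numpy as np,cv2
from cell import imaging
def pix2w(name,uv,z):
    m=imaging.camera_model(name)
    p=cv2.undistortPoints(np.array(uv,float).reshape(-1,1,2),m["mtx"],np.array(m["dist"])).reshape(-1,2)
    d=np.c_[p[:,0],-p[:,1],-np.ones(len(p))]@m["pose"][:3,:3].T
    o=m["pose"][:3,3]
    return o+d*((z-o[2])/d[:,2])[:,None]
def w2pix(name,P):
    m=imaging.camera_model(name)
    c=(np.array(P,float).reshape(-1,3)-m["pose"][:3,3])@m["pose"][:3,:3]
    return cv2.projectPoints((c*[1,-1,-1]).reshape(-1,1,3),np.zeros(3),np.zeros(3),m["mtx"],np.array(m["dist"]))[0].reshape(-1,2)
E
python3 - <<'E'
import cv2,numpy as np
from h import *
im=cv2.imread("pics/top0.png")
a=cv2.resize(im[196:256,272:332],(390,390),interpolation=cv2.INTER_CUBIC)
b=cv2.resize(im[192:252,402:462],(390,390),interpolation=cv2.INTER_CUBIC)
cv2.imwrite("pics/crop.png",np.hstack([a,b]))
hsv=cv2.cvtColor(im,cv2.COLOR_BGR2HSV)
for u,v in((302,226),(428,223)):
    g=im.max(2).astype(np.uint8)
    mask=np.zeros_like(g);cv2.circle(mask,(u,v),33,255,-1)
    dark=((g<60)&(mask>0)).astype(np.uint8)
    c=max(cv2.findContours(dark,cv2.RETR_EXTERNAL,cv2.CHAIN_APPROX_NONE)[0],key=cv2.contourArea)
    e=cv2.fitEllipse(c);print("pad",e,pix2w("top",e[0],.008))
    br=((g>75)&(mask>0)).astype(np.uint8)
    m2=np.zeros_like(g);cv2.circle(m2,(int(e[0][0]),int(e[0][1])),20,1,-1)
    c=max(cv2.findContours(br&m2,cv2.RETR_EXTERNAL,cv2.CHAIN_APPROX_NONE)[0],key=cv2.contourArea)
    e=cv2.minEnclosingCircle(c);print("pul",e,cv2.boundingRect(c),pix2w("top",e[0],.03))
print("tray",pix2w("top",[(163,156),(243,180),(218,264),(134,236)],.05),pix2w("top",[(163,156),(243,180),(218,264),(134,236)],.05).mean(0))
print("yellow etc",pix2w("top",[(280,173),(314,168),(355,213),(356,259)],.05)[:,:2],pix2w("top",[(302,272),(425,170)],.01)[:,:2], pix2w("top",[(231,87)],.16))
E
```

```text
pad ((301.63482666015625, 225.7487335205078), (48.857147216796875, 49.3230094909668), 150.0809783935547) [[0.49332252 0.0047081  0.008     ]]
pul ((304.5, 225.0500030517578), 11.06140422821045) (294, 214, 22, 23) [[ 0.49366478 -0.00075462  0.03      ]]
pad ((427.76416015625, 222.7875213623047), (47.911827087402344, 48.982215881347656), 150.26625061035156) [[ 0.49773112 -0.29190052  0.008     ]]
pul ((430.739990234375, 223.0), 12.896140098571777) (418, 212, 26, 22) [[ 0.49589241 -0.29213553  0.03      ]]
tray [[0.65260343 0.3207812  0.05      ]
 [0.59573725 0.13830529 0.05      ]
 [0.40689276 0.19472548 0.05      ]
 [0.47076804 0.3845054  0.05      ]] [0.53150037 0.25957934 0.05      ]
yellow etc [[ 0.61108195  0.05442738]
 [ 0.62199769 -0.02283962]
 [ 0.51880689 -0.11397324]
 [ 0.41540918 -0.11420091]] [[ 0.38614282  0.00519448]
 [ 0.62266914 -0.28887621]] [[0.77528702 0.15581903 0.16      ]]
```

View pics/crop.png

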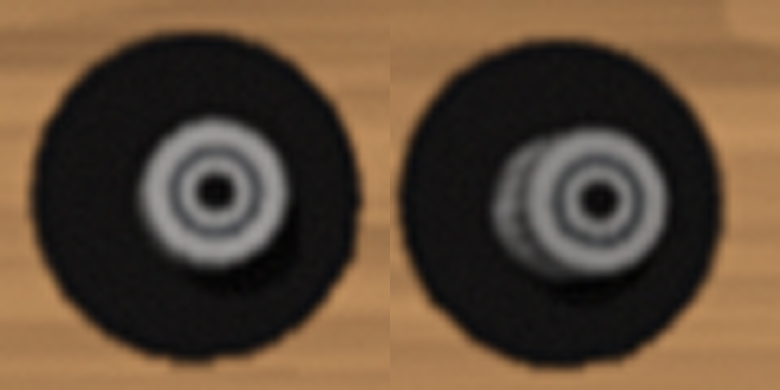

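The crop shows both are steel grooved pulleys standing on black pads: left bore at about (304.6,225) and right bore at about (433.6,222.5) in the full image. Next I grasp the left one and weigh it.

```bash
cat >> h.py <<'E'
from cell import r,claw
R=np.array([[-.9649,.2627,0],[.2627,.9649,0],[0,0,-1.]]); R[:,:2]/=np.linalg.norm(R[:,0])
P=pix2w("top",[(304.6,225.0),(433.4,222.4)],.053)[:,:2]
ZG,ZU=.016,.11
def lift(i):
    r.reach([*P[i],.15],R); claw.grip(.085,35)
    hit=r.move_straight([*P[i],ZG],max_speed=.12,f_stop=10); print("hit",hit)
    if hit: return
    r.hold(.3); f0=r.get_ft_force()
    claw.grip(0.03,35); print("width",r.get_gripper_width(),r.get_gripper_force())
    r.move_straight([*P[i],ZU],max_speed=.08); r.hold(.6)
    f=np.mean([(r.hold(.05),r.get_ft_force())[1] for _ in range(10)],0)
    print("weight",f0,f,"N; kg",(f0-f)[2]/9.81,"w",r.get_gripper_width(),"t",r.get_t())
def place(i):
    r.move_straight([*P[i],ZG+.006],max_speed=.08)
    print("contact",r.move_straight([*P[i],ZG],max_speed=.02,f_stop=4),r.get_eef_pos())
    claw.grip(.085); r.hold(.2); r.move_straight([*P[i],.15],max_speed=.12)
    print("up",r.get_t())
E
python3 - <<'E'
from h import *
print(P,w2pix("scene",np.c_[P,[.053]*2]))
lift(0)
cv2.imwrite("pics/l0.png",np.hstack([imaging.camera("scene")[100:310,100:480,::-1],imaging.camera("top")[100:310,180:560,::-1]]))
E
```

```text
[[ 4.92485223e-01  3.14604881e-04]
 [ 4.95861256e-01 -2.91128370e-01]] [[263.48017553 207.55424414]
 [166.2974113  190.26902112]]
hit False
width 0.04971088491783068 35.000020265579224
weight [ 0.73264809 -0.03118311  0.60271959] [ 0.0806092   0.03221478 -3.18904661] N; kg 0.3865205092891887 w 0.04931170770841282 t 7.5833
```

View pics/l0.png

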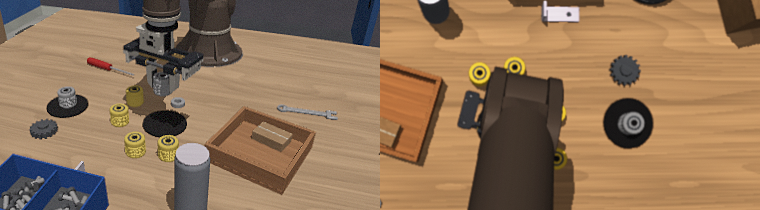

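The picture shows the left pulley held in the gripper at about (158,85), clear of its now empty pad, with the neighbours undisturbed. It weighs about 0.39 kg, so I put it back and weigh the other.

```bash
python3 - <<'E'
from h import *
f=[]
place(0); f.append(r.get_ft_force())
print("empty ft",f)
lift(1)
cv2.imwrite("pics/l1.png",np.hstack([imaging.camera("scene")[100:310,100:480,::-1],imaging.camera("top")[100:310,180:560,::-1]]))
E
```

```text
contact True [4.92659018e-01 4.44893105e-04 1.59580429e-02]
up 11.5417
empty ft [array([ 1.00017238,  0.8780821 , -1.00954752])]
hit False
width 0.04921721384093184 34.999850392341614
weight [-0.40861735 -0.73327244  0.19617706] [ 0.13651816 -0.03189959 -5.60352258] N; kg 0.5912028169904237 w 0.04934366373032126 t 17.5333
```

View pics/l1.png

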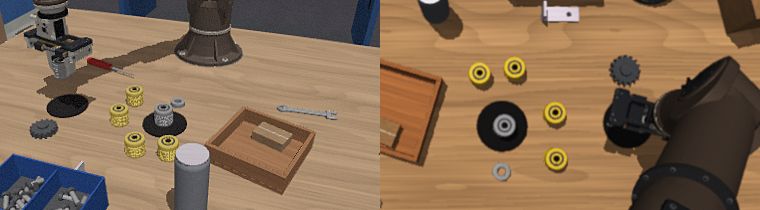

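The picture shows the second pulley (~0.59 kg) lifted, and the first back upright on its pad at about (504,125). The held one is the heavier, so it goes to the tray.

```bash
python3 - <<'E'
from h import *
T=np.array([.5315,.2596])
r.move_straight([*P[1],.2],max_speed=.12)
r.move_straight([*T,.2],max_speed=.13)
r.move_straight([*T,.16],max_speed=.06); r.hold(1)
print(r.get_eef_pos(),r.get_ft_force(),r.get_gripper_width(),r.get_gripper_force(),abs(r.get_qvel()).max(),r.get_t())
cv2.imwrite("pics/end.png",np.hstack([imaging.camera("scene")[100:310,100:480,::-1],imaging.camera("top")[100:310,100:480,::-1]]))
E
```

```text
[0.53148259 0.25958758 0.15999265] [-0.22596946 -0.27444389 -4.90159878] 0.0496270086165611 34.99881684780121 0.002020161693017092 24.7417
```

View pics/end.png

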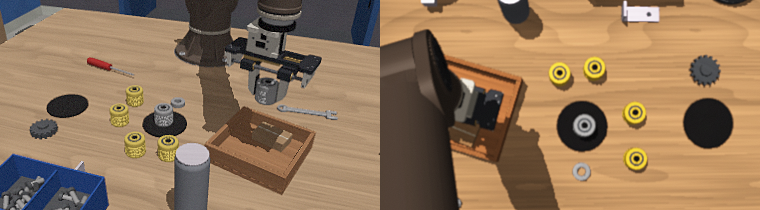

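The pulley is held upright at about (266,90), above the tray. The lighter one stands on its pad at (584,125) and nothing else has moved.

```bash
python3 -c "
from cell import order
print(order.hand_in())"
```

```text
the job is handed in; nothing more can be done
None
```

I handed the job in with the heavier pulley (about 0.59 kg) held still and upright about 0.1 m above the tray's rim at its middle, and the lighter one (about 0.39 kg) back upright on its own pad; the hand-in call gave no verdict.

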